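Load the table lantern with a candle and screw its cap home

TASK

Stand the slim candle upright inside the open lantern, lowering it in rather than dropping it. Then set the lantern's cap on its neck with the two pins resting on the low threads (not straight into the gaps), turn it back counter-clockwise until the pins drop into the gaps, and screw it forward clockwise until it is fully home against the stop. Let go, and do not knock or shift anything else on the table.

Things in the scene. Friction and masses are not known exactly. Their poses are not given: they have to be found in the camera images.
- lantern: Open candle lantern, fixed. Square wooden base 140 mm wide, 22 mm high; on it a round glass, then an upright brass neck, both 100 mm inside, 108 mm outside, with the open rim at z = 135 mm. Candle floor inside at z = 22 mm. Outside the neck is a two-start thread, crest diameter 124 mm, repeating every half turn. Origin: centre of the base's underside, z up, x and y square with the base.
- lantern_gap (a point): On the lantern's axis at rim height (z = 135 mm), x along the lantern's x. The thread's two gaps lie at its +x and -x sides: each 28 degrees wide (14 either side), floor 110 mm above the table. The cap's pins drop in when the cap's x axis lies along this x (either way round, within 10 degrees). Turning back over a gap ends at the stop block on its far side.
- lantern_lead (a point): On the axis at rim height, x axis 42 degrees clockwise (from above) of the gap's: middle of the low thread, which runs from 14 to 76 degrees clockwise of each gap, flat top 126 mm above the table. Beneath it a channel (8 mm pin plus about 1.5 mm play) leads from the gap clockwise, falling 6 mm.
- lantern_home (a point): On the axis at rim height, x axis 72 degrees clockwise (from above) of the gap's: where the cap's x axis lies (either way round) when fully home, pins against the stops. The raised stop blocks fill 76 to 166 degrees clockwise of each gap, top 131 mm above the table, reaching down past the thread.
- cap: The lantern's loose brass cap, about 0.32 kg, skirt down on the table: 139 mm outer, 133 mm inner diameter, flat top at z = 38 mm, ceiling inside at 32 mm. Two 8 mm round pins stick inward at its +x and -x sides to 57 mm from the axis, centred at z = 5 mm. Origin: centre of its underside, z up. Origin's height: 125 mm on the low threads, 109 in the gaps, 103 home. Light friction, no spring.
- cap_grip (a point): On the cap's axis, 64 mm above its lower edge, in the upright finger plate on top: 56 mm long (along x, in line with the pins), 14 mm thick (along y), from z = 38 to 82 mm of the cap. Axes as the cap's.
- candle: The slim ivory pillar candle, loose, upright: 44 mm diameter, 108 mm tall, about 0.14 kg, a soft wick of 4 mm on top. Origin: centre of its underside, z up. The stump and the mill stand close to it, on either side.
- stump: Bystander: thick short ivory candle, 64 mm diameter, 55 mm tall, 80 to 87 mm from the slim candle (axis to axis). Origin: centre of underside.
- mill: Bystander: turned wooden pepper mill, 48 mm diameter, 124 mm tall, 80 to 84 mm from the slim candle (axis to axis). Origin: centre of underside.
- bottle_mid: Bystander: full wine bottle standing nearest the robot, 74 mm diameter, 300 mm tall. Origin: centre of underside.
- bottle_left: Bystander: full wine bottle at the back left, 74 mm diameter, 300 mm tall. Origin: centre of underside.
- bottle_right: Bystander: full wine bottle at the back right, 74 mm diameter, 300 mm tall. Origin: centre of underside.
- carafe: Bystander: white stoneware carafe, far left, 104 mm diameter, 186 mm tall. Origin: centre of underside.
- bowl: Bystander: terracotta bowl, far right, 120 mm diameter, 50 mm tall. Origin: centre of underside.
Things that resemble listed ones, but are neither listed nor needed, are in the scene too. What is shaped like the cap but blue or orange is not meant.

How it is judged (in metres and radians):
On the way, in this order (a step that is already met when the one before it is completed fails the run):
1. the slim candle stands upright on the lantern's floor, let go (horizontal distance between candle and lantern below 0.033 m and z of candle in the frame of lantern between 0.018 and 0.03 m and angle between candle's own z axis and vertical below 0.12 rad and contact force between the fingers and candle below 0.5 N), for 0.2 s.
2. the cap sits level on the neck with its pins on the low threads (horizontal distance between cap and lantern below 0.008 m and angle between cap's own z axis and vertical below 0.12 rad and contact force between cap and lantern above 0.3 N and z of cap in the frame of lantern between 0.118 and 0.1295 m and angle between the x axis of cap and the x axis of lantern_lead, either way round below 0.58 rad), for 0.1 s.
3. turned back, the cap has dropped into the gaps (horizontal distance between cap and lantern below 0.008 m and angle between cap's own z axis and vertical below 0.12 rad and z of cap in the frame of lantern below 0.1135 m and angle between the x axis of cap and the x axis of lantern, either way round below 0.3 rad), for 0.1 s.
4. screwed forward, the cap is fully home (horizontal distance between cap and lantern below 0.008 m and angle between cap's own z axis and vertical below 0.12 rad and z of cap in the frame of lantern below 0.1055 m and angle between the x axis of cap and the x axis of lantern_home, either way round below 0.17 rad), for 0.2 s.
At the end, for the whole second after the job is handed in: The slim candle stands on the lantern's floor (upright within 0.12 rad, axis within 33 mm of the lantern's) and the cap is level on the neck, lowered to within 2.5 mm of its home height and turned to within 0.17 rad of the stop; both at rest (all of step 4 and horizontal distance between candle and lantern below 0.033 m and z of candle in the frame of lantern between 0.018 and 0.03 m and angle between candle's own z axis and vertical below 0.12 rad and z of cap in the frame of lantern above 0.099 m and linear speed of each of cap, candle below 0.02 m/s); the robot touches nothing.
It fails at once if the stump or the mill is shifted more than 30 mm or tipped (distance of any of stump, mill from where it was at the start of the episode above 0.03 m or angle between any of stump, mill's own z axis and vertical above 0.4 rad).
It fails at once if a wine bottle is shifted more than 30 mm or tipped (distance of any of bottle_mid, bottle_left, bottle_right from where it was at the start of the episode above 0.03 m or angle between any of bottle_mid, bottle_left, bottle_right's own z axis and vertical above 0.4 rad).
It fails at once if the carafe or the bowl is shifted more than 30 mm or tipped (distance of any of carafe, bowl from where it was at the start of the episode above 0.03 m or angle between any of carafe, bowl's own z axis and vertical above 0.4 rad).
It fails at once if the candle is dropped into the lantern (faster than 0.6 m/s inside it) (horizontal distance between candle and lantern below 0.05 m and z of candle in the frame of lantern below 0.125 m and linear speed of candle above 0.6 m/s).
It also fails if it takes over 72 s, if anything falls off the work surface, if the arm or the gripper's body presses on something with over 40 N, if the wrist force passes 120 N, or if a joint passes its speed limit or range.

ROBOT

A 7-joint arm with a two-finger parallel gripper is mounted at the origin on the work surface. World frame = base frame: x ahead of the robot, y to its left, z up, the work surface at z = 0. Lengths are in m, angles in degrees, forces in N, time in s.
With the tool pointing down it reaches from about 0.425 to 0.875 m from the base axis. Payload 4.7 kg.
Tool frame: the origin (TCP) lies between the finger pads; the fingertips stand 8 mm ahead of it and the grasp point (between the pads) lies 11 mm behind it (env.tip_extent is the distance from the TCP to the fingertips, in m); z points along the fingers, y is the line along which they close (so a half turn about z gives the same grasp; the last joint's range is limited). The gripper opens to 87 mm and grips with 3 to 60 N. Pads are 19 mm wide; open, the fingers measure 117 mm over their backs; the gripper's body (75 mm by 190 mm) begins 51 mm behind the grasp point.
Start: joints at [70.995, 18.392, -4.016, 83.108, 1.295, 78.541, -3.26], TCP at [0.22, -0.612, 0.231] pointing down, gripper open.
Joint ranges: [-163.93, 163.93], [-17.29, 119.83], [-79.2, 71.16], [3.27, 140.29], [-89.18, 269.18], [5.43, 117.66], [-154.24, 154.24]. Speed limits (degrees/s): [147.25, 147.25, 180, 180, 180, 180, 180].

INTERFACE

Orientations are given as [roll, pitch, yaw] about the fixed x, y, z axes, in that order (R = Rz(yaw) Ry(pitch) Rx(roll)).
In Python, from cell import sensors, vision, workorder, env gives the robot as it stands.
- The arm moves only by the tool drive_tool, never from a script. Its argument "moves" is a list of rows, each an object of numbers: "x", "y", "z": the shift along the tool's x, y, z in mm; "rx", "ry", "rz": the turn, a rotation vector about the tool's x, y, z in rad; "fingers": the closure, from -1 (fully open) to 1 (shut). In form: [{"x": .., "y": .., "z": .., "rx": .., "ry": .., "rz": .., "fingers": ..}, ...]. A call has 1 to 20 rows; each row is the pose to reach, as a shift and turn from the pose commanded when the call began, along the tool's axes at that moment; what a row does not reach only later rows make up. A row lasts 1/8 s, in which the tool goes at most 62.5 mm and 10.7 degrees, less where a joint would pass 70% of its speed; a pose out of reach is approached as far as the arm can. A call with a gripper value outside its range is refused whole. The fingers move at their own pace and stop on an object; "force" is the grip in N (left out, the last holds). Time passes only in rows, so rows that repeat a pose let the fingers close. It gives the time, the measured TCP pose, the force, the opening and the grip force at its end, in the units of the state.
- sensors.get_obs(): the state, without advancing time (a new reading comes with each control period).
- vision.read_camera(name): name is "scene" or "top" or "wrist"; returns a dict with "image" (384x512x3 uint8, red, green, blue), "fx", "fy", "cx", "cy" (pixels), "R" (3x3) and "t" (3): a world point X has camera coordinates R X + t. Camera axes: x right, y down, z forward; pixel columns grow to the right and rows downward; lengths in m; the calibration is good to about 2 mm. A picture is of the moment at which its call begins. There is no depth.
- workorder.sign_off(): hands the job in; it is judged then, once.
The state is a dict: "time_s": time; "qpos": joint angles; "joint_velocities": joint speeds; "effort": joint torques, N m; "tool_pos": TCP position; "tool_rot": TCP orientation; "force": force on the tool from outside, world axes, zero at the start; "wrist_torque": the same for the moment, N m; "grip_width": finger opening in m; "grasp_force": force on a finger pad.
Only numpy, scipy, OpenCV 4.12 (cv2) and the standard library are available. Lean on these libraries where they do the work, as an engineer would, in place of code of your own. Each camera call takes 0.05 s, during which the arm holds its last target. There are 200 camera calls.

## Working session

There is one attempt and no reset: what is moved stays moved. The work goes in short steps, Python scripts to look and compute and a tool call to move; the robot and the scene stay as the last step left them, time stands still between calls to the robot, and variables do not carry over. Pictures are saved under pics/ and viewed, at most 10 in all, crops included, and the job is handed in when it is done.

Besides the shell and the picture viewer there is one more tool, called after "Call:" as a command line: name --argument value ..., lists and objects as JSON in quotes. drive_tool: Moves the arm, as the interface text tells. Its arguments: {"type":"object","properties":{"moves":{"type":"array"},"force":{"type":"number"}},"required":["moves"]}

```bash
ls; mkdir -p pics; python3 - <<'E'
from cell import sensors, vision, workorder, env
import cv2
o=sensors.get_obs();print(o)
for n in ["scene","top"]:
    c=vision.read_camera(n);print(n,c["fx"],c["cx"],c["cy"],c["R"],c["t"])
    cv2.imwrite(f"pics/{n}0.png",c["image"][:,:,::-1])
E
```

```text
pics
{'time_s': 0.0, 'qpos': array([70.99655819, 18.43887886, -4.016475  , 83.17462247,  1.2946946 ,
       78.54054832, -3.25840341]), 'joint_velocities': array([-0.04258404, -0.03802927, -0.03415772, -0.00064421, -0.03073889,
       -0.05334079, -0.01090438]), 'effort': array([-2.45021447e-04, -4.91285133e+01, -4.04187161e-01, -3.12530851e+01,
       -6.40695216e-02,  4.37557453e-02,  1.82603908e-04]), 'tool_pos': array([ 0.22008297, -0.6110378 ,  0.22946612]), 'tool_rot': array([-1.79891180e+02,  5.13749774e-03,  1.98156211e+01]), 'force': array([-0.54915229, -0.27933586, -0.03398402]), 'wrist_torque': array([ 0.03407288, -0.01345305,  0.05591711]), 'grasp_force': 0.0, 'grip_width': 0.08699376242012452}
scene 444.6757603977302 257.7156974460418 192.94821306521888 [[-1.20678885e-01  9.92691353e-01 -6.96007846e-04]
 [ 6.99883871e-01  8.45857829e-02 -7.09230437e-01]
 [-7.03988050e-01 -8.60762631e-02 -7.04976385e-01]] [ 0.07822706 -0.27719424  1.89802639]
top 369.6693093526187 255.16361260427814 191.58936895466334 [[ 6.43296638e-04 -9.99834258e-01 -1.81946052e-02]
 [-9.91876291e-01  1.67647320e-03 -1.27195177e-01]
 [ 1.27204598e-01  1.81286217e-02 -9.91710816e-01]] [0.01046145 0.51011971 1.16280748]
```

View pics/scene0.png

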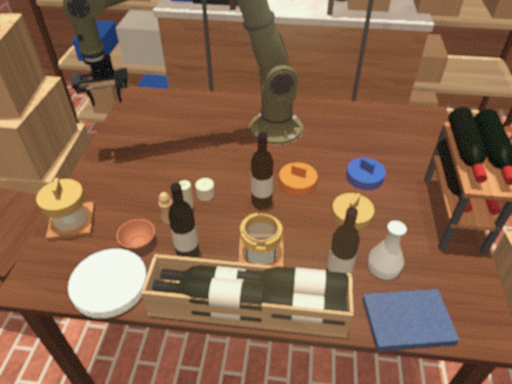

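View pics/top0.png

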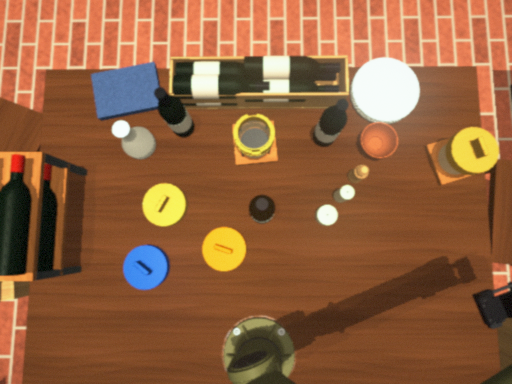

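```bash
cat > h.py <<'E'
import numpy as np, cv2
from cell import sensors, vision
def cast(c,u,v,z):
    d=c["R"].T@np.array([(u-c["cx"])/c["fx"],(v-c["cy"])/c["fy"],1.0]); o=-c["R"].T@c["t"]
    return o+d*(z-o[2])/d[2]
def proj(c,X):
    p=c["R"]@np.asarray(X,float)+c["t"]; return np.array([c["fx"]*p[0]/p[2]+c["cx"],c["fy"]*p[1]/p[2]+c["cy"]])
def blobs(mask,amin=30):
    n,l,s,ce=cv2.connectedComponentsWithStats(mask.astype(np.uint8)*255)
    return [(ce[i],s[i],l==i) for i in range(1,n) if s[i][4]>=amin]
E
python3 - <<'E'
from h import *
c=vision.read_camera("top");im=c["image"]
hsv=cv2.cvtColor(im,cv2.COLOR_RGB2HSV)
print("white")
for ce,s,m in blobs((hsv[...,1]<70)&(hsv[...,2]>150),40): print(ce.round(1),s,cast(c,*ce,.108).round(4),cast(c,*ce,.055).round(4))
print("yellow")
for ce,s,m in blobs((hsv[...,0]>20)&(hsv[...,0]<33)&(hsv[...,1]>130)&(hsv[...,2]>120),60): print(ce.round(1),s,cast(c,*ce,.038).round(4),cast(c,*ce,.135).round(4))
A=cv2.resize(im[105:170,225:285],(480,520),interpolation=cv2.INTER_CUBIC)
B=cv2.resize(im[180:230,140:190],(300,300),interpolation=cv2.INTER_CUBIC)
C=cv2.resize(im[150:230,310:380],(300,343),interpolation=cv2.INTER_CUBIC)[:220]
cv2.imwrite("pics/mos.png",np.hstack([A,np.vstack([B,C])])[:,:,::-1])
E
```

```text
white
[276.4  73.3] [263  55  27  38 928] [ 0.8767 -0.0581  0.108 ] [ 0.9014 -0.0603  0.055 ]
[384.9  89.8] [ 351   56   69   68 3644] [ 0.8199 -0.3955  0.108 ] [ 0.8419 -0.4139  0.055 ]
[205.   79.3] [191  61  29  37 956] [0.8585 0.1677 0.108 ] [0.8824 0.1763 0.055 ]
[120.5 128.5] [111 120  20  19 274] [0.6994 0.4289 0.108 ] [0.7157 0.4499 0.055 ]
[139.  143.1] [122 127  32  31 640] [0.6525 0.3689 0.108 ] [0.6665 0.387  0.055 ]
[346.6 192. ] [339 185  16  15 174] [ 0.4987 -0.267   0.108 ] [ 0.5054 -0.2792  0.055 ]
[326.8 214.6] [317 204  21  21 343] [ 0.4307 -0.2056  0.108 ] [ 0.4342 -0.2149  0.055 ]
[236.3 331.1] [232 327   9   9  55] [0.0938 0.0631 0.108 ] [0.0812 0.0666 0.055 ]
yellow
[253.7 135.4] [233 114  42  43 655] [0.6955 0.0152 0.038 ] [0.6677 0.013  0.135 ]
[474. 150.] [ 451  127   48   46 1570] [ 0.6437 -0.6971  0.038 ] [ 0.6202 -0.6407  0.135 ]
[163.9 204.4] [ 142  183   45   44 1496] [0.4682 0.304  0.038 ] [0.4592 0.2781 0.135 ]
[223.8 248.8] [ 203  228   43   43 1402] [0.3272 0.1092 0.038 ] [0.3297 0.0993 0.135 ]
```

View pics/mos.png

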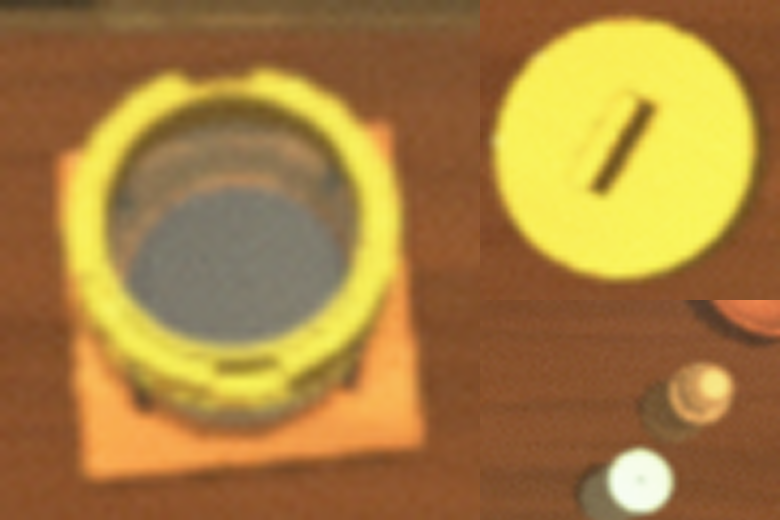

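```bash
python3 - <<'E'
from h import *
def circ(c,m,z):
    k=max(cv2.findContours(m.astype(np.uint8),cv2.RETR_EXTERNAL,cv2.CHAIN_APPROX_NONE)[0],key=cv2.contourArea)
    k=cv2.convexHull(k)[:,0]
    P=np.array([cast(c,u,v,z)[:2] for u,v in k]);A=np.c_[2*P,np.ones(len(P))]
    s=np.linalg.lstsq(A,(P**2).sum(1),rcond=None)[0];return s[:2].round(4),round(float(np.sqrt(s[2]+s[:2]@s[:2])),4)
for n,box in (("top",(225,285,100,175)),("scene",(230,295,205,275))):
    c=vision.read_camera(n);im=c["image"];hsv=cv2.cvtColor(im,cv2.COLOR_RGB2HSV)
    h,s,v=[hsv[...,i].astype(int) for i in range(3)]
    print(n)
    x0,x1,y0,y1=box; sel=np.zeros(h.shape,bool);sel[y0:y1,x0:x1]=1
    if n=="top":
        for p in [(62,155),(390,125),(425,443),(88,478)]: print("corner",cast(c,225+p[0]/8,105+p[1]/8,.022).round(4))
        for p,z in [((222,75),.126),((250,378),.126)]: print("gap",cast(c,225+p[0]/8,105+p[1]/8,z).round(4))
        print("mill",cast(c,361.5,171,.124))
        for nm,p in dict(bm=(262,207),bl=(160,93),br=(342,104)).items(): print(nm,cast(c,*p,.3).round(3))
    # rim hole
    hole=sel&~((h>20)&(h<33)&(s>130)&(v>110))
    for ce,st,m in blobs(hole,200):
        if st[2]<50 and st[3]<55: print("hole",st,circ(c,m,.135))
    y=(h>20)&(h<33)&(s>130)&(v>120)
    for ce,st,m in blobs(y,300):
        print("yel",ce.round(),circ(c,m,.038))
    w=(s<75)&(v>140)
    for ce,st,m in blobs(w,60):
        if (n=="top" and abs(ce[0]-346)<4) or (n=="scene" and 175<ce[0]<215 and 175<ce[1]<205): print("white",ce.round(1),st,circ(c,m,.108),circ(c,m,.055))
print(sensors.get_obs()["time_s"])
c=vision.read_camera("scene")["image"]
A=cv2.resize(c[150:230,140:220],(400,400),interpolation=cv2.INTER_CUBIC)
B=cv2.resize(c[200:280,225:305],(400,400),interpolation=cv2.INTER_CUBIC)
cv2.imwrite("pics/mos2.png",np.hstack([A,B])[:,:,::-1])
E
```

```text
top
corner [0.7383 0.0855 0.022 ]
corner [ 0.7505 -0.0516  0.022 ]
corner [ 0.6151 -0.0652  0.022 ]
corner [0.6008 0.0736 0.022 ]
gap [0.7365 0.016  0.126 ]
gap [0.6179 0.0053 0.126 ]
mill [ 0.55994764 -0.30947232  0.124     ]
bm [ 0.437 -0.012  0.3  ]
bl [0.735 0.254 0.3  ]
br [ 0.703 -0.218  0.3  ]
hole [239 118  30  31 742] (array([0.6756, 0.0129]), 0.0468)
yel [254. 136.] (array([0.7001, 0.0149]), 0.071)
yel [474. 150.] (array([ 0.6446, -0.6977]), 0.0763)
yel [164. 204.] (array([0.4688, 0.3039]), 0.0707)
yel [224. 249.] (array([0.3282, 0.1092]), 0.0672)
white [346.6 192. ] [339 185  16  15 183] (array([ 0.4987, -0.2666]), 0.0226) (array([ 0.5054, -0.2788]), 0.0237)
scene
white [204.2 184.5] [195 178  19  14 221] (array([ 0.4885, -0.2002]), 0.0332) (array([ 0.4346, -0.2161]), 0.0349)
white [184.8 184.9] [179 180  12  13 102] (array([ 0.5016, -0.265 ]), 0.0253) (array([ 0.4484, -0.2842]), 0.0266)
0.25
```

View pics/mos2.png

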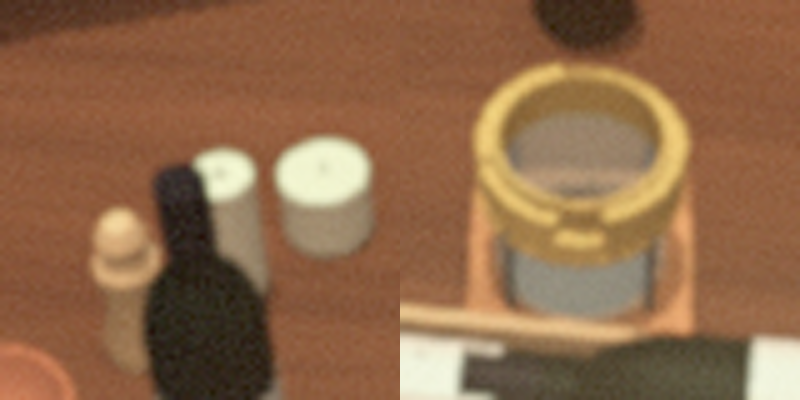

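```bash
cat >> h.py <<'E'
from scipy.spatial.transform import Rotation as Ro
def to(x,y,z,yaw,n=None):
    "shift (mm) and turn (rad) from the present pose to a tool-down pose"
    o=sensors.get_obs(); R=Ro.from_euler("xyz",o["tool_rot"],degrees=True)
    d=R.inv().apply(np.array([x,y,z])-o["tool_pos"])*1000
    a=(yaw-o["tool_rot"][2]+180)%360-180
    print("shift",d.round(1),"rz",round(-np.radians(a),3))
E
python3 -c "
from h import *
to(.499,-.2665,.23,-37.5)
to(.499,-.2665,.084,-37.5)"
```

```text
shift [ 3.792e+02 -2.300e+02  3.000e-01] rz 1.0
shift [ 379.2 -229.9  146.3] rz 1.0
```

Call:
drive_tool --moves '[{"x":38,"y":-23,"z":0,"rz":0.1,"fingers":-1},{"x":76,"y":-46,"z":0,"rz":0.2,"fingers":-1},{"x":114,"y":-69,"z":0,"rz":0.3,"fingers":-1},{"x":152,"y":-92,"z":0,"rz":0.4,"fingers":-1},{"x":190,"y":-115,"z":0,"rz":0.5,"fingers":-1},{"x":228,"y":-138,"z":0,"rz":0.6,"fingers":-1},{"x":266,"y":-161,"z":0,"rz":0.7,"fingers":-1},{"x":304,"y":-184,"z":0,"rz":0.8,"fingers":-1},{"x":342,"y":-207,"z":0,"rz":0.9,"fingers":-1},{"x":379,"y":-230,"z":0,"rz":1.0,"fingers":-1},{"x":379,"y":-230,"z":0,"rz":1.0,"fingers":-1},{"x":379,"y":-230,"z":0,"rz":1.0,"fingers":-1},{"x":379,"y":-230,"z":0,"rz":1.0,"fingers":-1}]'

```text
invalid input at $.moves[0]: expected keys x, y, z, rx, ry, rz, fingers
```

```bash
python3 - <<'E'
from h import *
o=sensors.get_obs();print(o["time_s"],o["tool_pos"],o["tool_rot"],o["qpos"])
c=vision.read_camera("wrist");cv2.imwrite("pics/w1.png",c["image"][:,:,::-1]);print(-c["R"].T@c["t"])
print(proj(c,[.499,-.2665,.108]),proj(c,[.434,-.215,.055]),proj(c,[.56,-.3095,.124]))
E
```

```text
0.3 [ 0.22024841 -0.6113759   0.23020686] [-1.79966563e+02  2.49183438e-03  1.98141837e+01] [70.99334509 18.40835216 -4.01533438 83.12957601  1.29358487 78.54059625
 -3.26074788]
[ 0.29651597 -0.58586316  0.38406383]
[-108.56251301 -374.87524319] [ -95.18009444 -195.86870689] [ -62.09542852 -545.48005335]
```

View pics/w1.png

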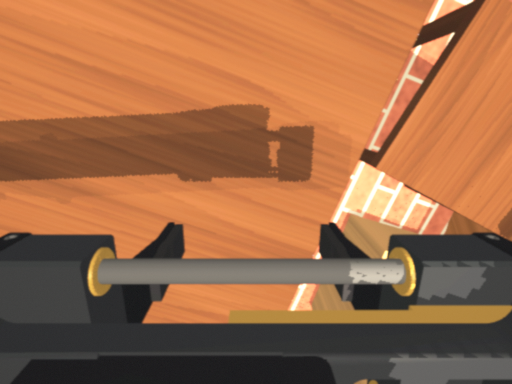

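The call was refused because every key is needed, so the arm has not moved. The wrist picture shows only the table and the fingers, at row 270, columns 165 and 335.

Call:
drive_tool --moves '[{"x":38,"y":-23,"z":0,"rx":0,"ry":0,"rz":0.1,"fingers":-1},{"x":76,"y":-46,"z":0,"rx":0,"ry":0,"rz":0.2,"fingers":-1},{"x":114,"y":-69,"z":0,"rx":0,"ry":0,"rz":0.3,"fingers":-1},{"x":152,"y":-92,"z":0,"rx":0,"ry":0,"rz":0.4,"fingers":-1},{"x":190,"y":-115,"z":0,"rx":0,"ry":0,"rz":0.5,"fingers":-1},{"x":228,"y":-138,"z":0,"rx":0,"ry":0,"rz":0.6,"fingers":-1},{"x":266,"y":-161,"z":0,"rx":0,"ry":0,"rz":0.7,"fingers":-1},{"x":304,"y":-184,"z":0,"rx":0,"ry":0,"rz":0.8,"fingers":-1},{"x":342,"y":-207,"z":0,"rx":0,"ry":0,"rz":0.9,"fingers":-1},{"x":379,"y":-230,"z":0,"rx":0,"ry":0,"rz":1.0,"fingers":-1},{"x":379,"y":-230,"z":0,"rx":0,"ry":0,"rz":1.0,"fingers":-1},{"x":379,"y":-230,"z":0,"rx":0,"ry":0,"rz":1.0,"fingers":-1},{"x":379,"y":-230,"z":0,"rx":0,"ry":0,"rz":1.0,"fingers":-1}]'

```text
time_s: 1.98
tool_pos: [0.498, -0.2683, 0.2305]
tool_rot: [180.0, -0.0, -37.6]
force: [0.5, -0.3, -0.3]
grip_width: 0.0871
grasp_force: 0.0
```

```bash
python3 - <<'E'
from h import *
o=sensors.get_obs();print(o["time_s"],o["tool_pos"],o["tool_rot"],o["qpos"])
c=vision.read_camera("wrist");cv2.imwrite("pics/w2.png",c["image"][:,:,::-1]);print(-c["R"].T@c["t"])
print(proj(c,[.499,-.2665,.108]),proj(c,[.434,-.215,.055]),proj(c,[.56,-.3095,.124]))
to(.499,-.2665,.084,-37.5)
E
```

```text
1.975 [ 0.49797386 -0.26825384  0.23051308] [ 1.79956279e+02 -2.76304204e-03 -3.76125967e+01] [  40.20450521    8.91410148  -16.24077731   94.97304571    2.59896768
   76.48409464 -104.0710148 ]
[ 0.56256205 -0.31735302  0.38437555]
[249.33684549 191.43863388] [248.78381503 240.78129088] [245.61944633 117.59314507]
shift [ -0.2  -2.  146.5] rz -0.002
```

View pics/w2.png

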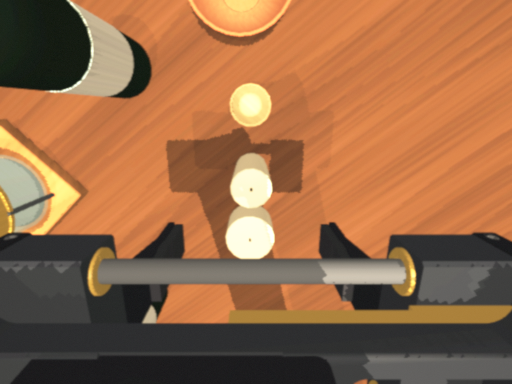

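The candle's top is at (251,187), 2 to 3 mm from the predicted (249,191). The mill (250,105) and stump (250,232) are in line with it along tool x, so the fingers come down clear of both.

Call:
drive_tool --moves '[{"x":1,"y":-1,"z":30,"rx":0,"ry":0,"rz":0,"fingers":-1},{"x":1,"y":-2,"z":60,"rx":0,"ry":0,"rz":0,"fingers":-1},{"x":1,"y":-2,"z":90,"rx":0,"ry":0,"rz":0,"fingers":-1},{"x":1,"y":-2,"z":115,"rx":0,"ry":0,"rz":0,"fingers":-1},{"x":1,"y":-2,"z":135,"rx":0,"ry":0,"rz":0,"fingers":-1},{"x":1,"y":-2,"z":145,"rx":0,"ry":0,"rz":0,"fingers":-1},{"x":1,"y":-2,"z":145,"rx":0,"ry":0,"rz":0,"fingers":-1},{"x":1,"y":-2,"z":145,"rx":0,"ry":0,"rz":0,"fingers":0.2},{"x":1,"y":-2,"z":145,"rx":0,"ry":0,"rz":0,"fingers":0.2},{"x":1,"y":-2,"z":145,"rx":0,"ry":0,"rz":0,"fingers":0.2},{"x":1,"y":-2,"z":145,"rx":0,"ry":0,"rz":0,"fingers":0.2},{"x":1,"y":-2,"z":145,"rx":0,"ry":0,"rz":0,"fingers":0.2}]' --force 20

```text
time_s: 3.52
tool_pos: [0.5009, -0.2659, 0.0857]
tool_rot: [180.0, -0.0, -37.5]
force: [-0.5, 0.1, 0.3]
grip_width: 0.0451
grasp_force: 0.3
```

Call:
drive_tool --moves '[{"x":0,"y":0,"z":0,"rx":0,"ry":0,"rz":0,"fingers":0.2},{"x":0,"y":0,"z":0,"rx":0,"ry":0,"rz":0,"fingers":0.2},{"x":0,"y":0,"z":-10,"rx":0,"ry":0,"rz":0,"fingers":0.2},{"x":0,"y":0,"z":-30,"rx":0,"ry":0,"rz":0,"fingers":0.2},{"x":0,"y":0,"z":-60,"rx":0,"ry":0,"rz":0,"fingers":0.2},{"x":0,"y":0,"z":-90,"rx":0,"ry":0,"rz":0,"fingers":0.2},{"x":0,"y":0,"z":-120,"rx":0,"ry":0,"rz":0,"fingers":0.2},{"x":0,"y":0,"z":-150,"rx":0,"ry":0,"rz":0,"fingers":0.2},{"x":0,"y":0,"z":-175,"rx":0,"ry":0,"rz":0,"fingers":0.2},{"x":0,"y":0,"z":-190,"rx":0,"ry":0,"rz":0,"fingers":0.2},{"x":0,"y":0,"z":-195,"rx":0,"ry":0,"rz":0,"fingers":0.2}]' --force 30

```text
time_s: 4.9
tool_pos: [0.5011, -0.2656, 0.2813]
tool_rot: [-180.0, -0.1, -37.5]
force: [-0.5, -0.1, -1.5]
grip_width: 0.0433
grasp_force: 29.8
```

```bash
python3 - <<'E'
from h import *
to(.585,-.125,.28,-37.5)
to(.676,.0115,.28,-37.5)
E
```

```text
shift [ -19.  -162.7    1.3] rz 0.001
shift [ -29.8 -326.3    1.3] rz 0.001
```

Call:
drive_tool --moves '[{"x":-4,"y":-30,"z":0,"rx":0,"ry":0,"rz":0,"fingers":0.2},{"x":-8,"y":-65,"z":0,"rx":0,"ry":0,"rz":0,"fingers":0.2},{"x":-12,"y":-100,"z":0,"rx":0,"ry":0,"rz":0,"fingers":0.2},{"x":-16,"y":-135,"z":0,"rx":0,"ry":0,"rz":0,"fingers":0.2},{"x":-20,"y":-170,"z":0,"rx":0,"ry":0,"rz":0,"fingers":0.2},{"x":-22,"y":-205,"z":0,"rx":0,"ry":0,"rz":0,"fingers":0.2},{"x":-25,"y":-240,"z":0,"rx":0,"ry":0,"rz":0,"fingers":0.2},{"x":-27,"y":-275,"z":0,"rx":0,"ry":0,"rz":0,"fingers":0.2},{"x":-29,"y":-305,"z":0,"rx":0,"ry":0,"rz":0,"fingers":0.2},{"x":-30,"y":-326,"z":0,"rx":0,"ry":0,"rz":0,"fingers":0.2},{"x":-30,"y":-326,"z":0,"rx":0,"ry":0,"rz":0,"fingers":0.2},{"x":-30,"y":-326,"z":0,"rx":0,"ry":0,"rz":0,"fingers":0.2}]'

```text
time_s: 6.4
tool_pos: [0.6751, 0.0096, 0.2801]
tool_rot: [179.9, -0.0, -37.6]
force: [0.3, -0.7, -1.7]
grip_width: 0.0437
grasp_force: 29.8
```

```bash
python3 - <<'E'
from h import *
o=sensors.get_obs();print(o["qpos"])
a=vision.read_camera("scene")["image"][0:300,150:400]
b=vision.read_camera("top")["image"][60:360,130:380]
cv2.imwrite("pics/l1.png",cv2.resize(np.hstack([a,b]),(800,480),interpolation=cv2.INTER_CUBIC)[:,:,::-1])
to(.676,.0115,.107,-37.5)
E
```

```text
[  15.79701767   22.67641958  -26.39095538   73.84678053    9.96384921
   85.76956474 -137.12359676]
shift [ -0.8  -2.5 173.6] rz -0.002
```

View pics/l1.png

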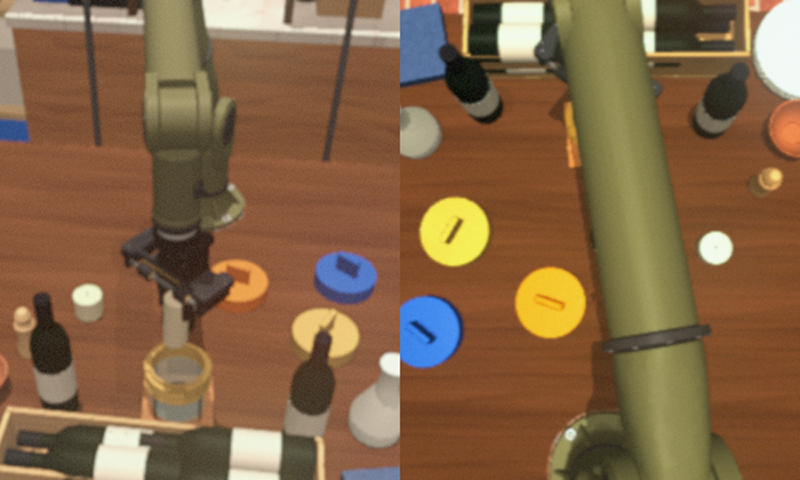

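The arm is well above the bottles and the candle hangs straight over the neck, at about (175,330) in this composite. I'll lower it now.

Call:
drive_tool --moves '[{"x":-1,"y":-2,"z":0,"rx":0,"ry":0,"rz":0,"fingers":0.2},{"x":-1,"y":-2,"z":20,"rx":0,"ry":0,"rz":0,"fingers":0.2},{"x":-1,"y":-2,"z":45,"rx":0,"ry":0,"rz":0,"fingers":0.2},{"x":-1,"y":-2,"z":70,"rx":0,"ry":0,"rz":0,"fingers":0.2},{"x":-1,"y":-2,"z":95,"rx":0,"ry":0,"rz":0,"fingers":0.2},{"x":-1,"y":-2,"z":120,"rx":0,"ry":0,"rz":0,"fingers":0.2},{"x":-1,"y":-2,"z":140,"rx":0,"ry":0,"rz":0,"fingers":0.2},{"x":-1,"y":-2,"z":155,"rx":0,"ry":0,"rz":0,"fingers":0.2},{"x":-1,"y":-2,"z":163,"rx":0,"ry":0,"rz":0,"fingers":0.2},{"x":-1,"y":-2,"z":168,"rx":0,"ry":0,"rz":0,"fingers":0.2},{"x":-1,"y":-2,"z":171,"rx":0,"ry":0,"rz":0,"fingers":0.2},{"x":-1,"y":-2,"z":172,"rx":0,"ry":0,"rz":0,"fingers":0.2},{"x":-1,"y":-2,"z":172,"rx":0,"ry":0,"rz":0,"fingers":0.2}]'

```text
time_s: 8.12
tool_pos: [0.6761, 0.0134, 0.1089]
tool_rot: [-180.0, -0.0, -37.5]
force: [-0.0, 0.1, -1.0]
grip_width: 0.0436
grasp_force: 29.8
```

Call:
drive_tool --moves '[{"x":0,"y":1,"z":1,"rx":0,"ry":0,"rz":0,"fingers":0.2},{"x":0,"y":1,"z":2,"rx":0,"ry":0,"rz":0,"fingers":0.2},{"x":0,"y":1,"z":2,"rx":0,"ry":0,"rz":0,"fingers":0.2},{"x":0,"y":1,"z":2,"rx":0,"ry":0,"rz":0,"fingers":-0.1},{"x":0,"y":1,"z":2,"rx":0,"ry":0,"rz":0,"fingers":-0.25},{"x":0,"y":1,"z":2,"rx":0,"ry":0,"rz":0,"fingers":-0.25},{"x":0,"y":1,"z":2,"rx":0,"ry":0,"rz":0,"fingers":-0.25},{"x":0,"y":1,"z":2,"rx":0,"ry":0,"rz":0,"fingers":-0.25}]'

```text
time_s: 9.12
tool_pos: [0.6753, 0.0127, 0.1064]
tool_rot: [180.0, 0.0, -37.5]
force: [-0.5, -0.1, 0.1]
grip_width: 0.0543
grasp_force: 0.0
```

Call:
drive_tool --moves '[{"x":0,"y":0,"z":-10,"rx":0,"ry":0,"rz":0,"fingers":-0.25},{"x":0,"y":0,"z":-30,"rx":0,"ry":0,"rz":0,"fingers":-0.25},{"x":0,"y":0,"z":-55,"rx":0,"ry":0,"rz":0,"fingers":-0.25},{"x":0,"y":0,"z":-90,"rx":0,"ry":0,"rz":0,"fingers":-0.6},{"x":0,"y":0,"z":-130,"rx":0,"ry":0,"rz":0,"fingers":-1},{"x":0,"y":0,"z":-170,"rx":0,"ry":0,"rz":0,"fingers":-1},{"x":0,"y":0,"z":-190,"rx":0,"ry":0,"rz":0,"fingers":-1},{"x":0,"y":0,"z":-190,"rx":0,"ry":0,"rz":0,"fingers":-1},{"x":0,"y":0,"z":-190,"rx":0,"ry":0,"rz":0,"fingers":-1},{"x":0,"y":0,"z":-190,"rx":0,"ry":0,"rz":0,"fingers":-1}]'

```text
time_s: 10.38
tool_pos: [0.6747, 0.0125, 0.2951]
tool_rot: [179.9, 0.1, -37.5]
force: [-0.5, 0.1, -0.7]
grip_width: 0.0871
grasp_force: 0.0
```

```bash
python3 - <<'E'
from h import *
c=vision.read_camera("wrist");print(c["fx"],-c["R"].T@c["t"],sensors.get_obs()["tool_pos"])
np.savez("wl.npz",**c)
cv2.imwrite("pics/w3.png",c["image"][:,:,::-1])
E
```

```text
277.086882409018 [ 0.73970216 -0.03653721  0.4488473 ] [0.67476087 0.01247825 0.2951523 ]
```

View pics/w3.png

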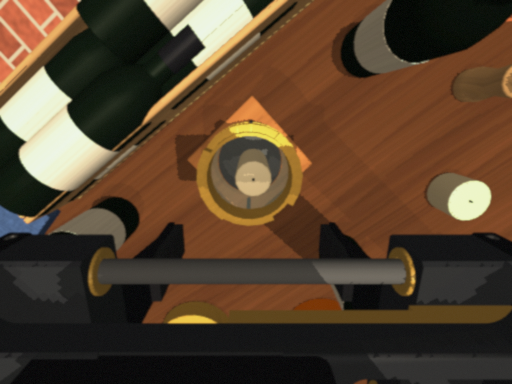

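The candle stands upright in the lantern, with its wick at (253,178), and the rim is centred near (249,173). I'll measure the rim edge radially in this image.

```bash
python3 - <<'E'
from h import *
c=dict(np.load("wl.npz"));im=c["image"]
print("candle",cast(c,253,178,.132).round(4))
for nm,p in dict(top=(255,97),right=(311,160),).items(): print(nm,cast(c,*p,.022).round(4))
from scipy.ndimage import map_coordinates
hsv=cv2.cvtColor(im,cv2.COLOR_RGB2HSV).astype(float)
C0=np.array([.676,.0115]); rs=np.arange(.042,.072,.001)
for a in range(0,360,20):
    d=np.array([np.cos(np.radians(a)),np.sin(np.radians(a))])
    uv=np.array([proj(c,[*(C0+r*d),.135]) for r in rs])
    s=[map_coordinates(hsv[...,k],[uv[:,1],uv[:,0]],order=1) for k in (1,2)]
    print(a,"V"," ".join("%3d"%x for x in s[1][::1]))
E
```

```text
candle [0.6765 0.0083 0.132 ]
top [ 0.7492 -0.0521  0.022 ]
right [ 0.6225 -0.0651  0.022 ]
0 V  57  58  58  58  58  59  58  58  58  67  92 134 157 161 155 156 166 172 172 171 169 169 169 164 153 137 122 101  79  71
20 V  59  66  81  99 110 114 116 115 114 107 113 134 155 160 162 164 166 167 167 167 167 165 160 149 137 134 137 136 124 101
40 V 123 124 125 126 125 118 105  93  88  92 111 136 153 161 163 163 163 163 163 163 163 159 147 124 102  87  79  75  75  75
60 V 122 117 107  97  93  91  90  90  93 110 137 154 162 167 174 181 186 185 181 177 173 160 142 132 128 127 126 126 126 126
80 V  99  97  97  96  95  93  93  99 117 153 177 188 190 191 192 192 192 191 187 174 149 127 116 112 112 112 111 112 110 110
100 V 100 100  99  99  99 100 105 127 157 179 186 189 189 190 189 190 190 185 172 148 129 123 122 122 121 121 122 122 121 121
120 V 101 102 102 102 104 111 130 163 182 190 190 189 186 184 179 166 146 130 123 121 119 119 118 117 118 118 118 118 118 119
140 V 103 102 102 102 108 126 160 178 185 186 185 184 181 176 162 143 128 121 121 122 123 124 124 123 121 120 119 119 121 123
160 V 
[... 553 characters left out ...]
62 162 162 161 158 149 133 118 114 114 115 115 116 118 118 117 117 117
260 V 122 121 120 115 105 106 122 147 161 163 165 165 165 166 165 165 166 170 189 217 232 236 237 235 225 198 152 115 105 104
280 V  58  58  59  63  75  92 112 131 153 166 173 178 188 199 208 224 235 238 236 226 193 157 136 114  85  73  78  84  91  98
300 V  61  59  59  59  59  59  61  85 146 211 236 237 227 224 231 237 239 239 239 238 234 229 230 234 234 234 234 228 210 179
320 V  60  60  60  60  65  78  99 107 117 159 210 234 234 220 214 231 238 239 239 239 239 235 218 201 194 174 168 195 220 224
340 V  59  60  59  59  59  59  59  58  60  76 122 178 215 226 216 198 222 235 238 239 239 238 232 207 178 169 155 160 192 220
```

Call:
drive_tool --moves '[{"x":0,"y":0,"z":0,"rx":0,"ry":0,"rz":-0.18,"fingers":-1},{"x":0,"y":0,"z":0,"rx":0,"ry":0,"rz":-0.36,"fingers":-1},{"x":0,"y":0,"z":0,"rx":0,"ry":0,"rz":-0.54,"fingers":-1},{"x":0,"y":0,"z":0,"rx":0,"ry":0,"rz":-0.72,"fingers":-1},{"x":0,"y":0,"z":0,"rx":0,"ry":0,"rz":-0.9,"fingers":-1},{"x":0,"y":0,"z":0,"rx":0,"ry":0,"rz":-1.08,"fingers":-1},{"x":0,"y":0,"z":0,"rx":0,"ry":0,"rz":-1.26,"fingers":-1},{"x":0,"y":0,"z":0,"rx":0,"ry":0,"rz":-1.44,"fingers":-1},{"x":0,"y":0,"z":0,"rx":0,"ry":0,"rz":-1.62,"fingers":-1},{"x":0,"y":0,"z":0,"rx":0,"ry":0,"rz":-1.8,"fingers":-1},{"x":0,"y":0,"z":0,"rx":0,"ry":0,"rz":-1.98,"fingers":-1},{"x":0,"y":0,"z":0,"rx":0,"ry":0,"rz":-2.16,"fingers":-1},{"x":0,"y":0,"z":0,"rx":0,"ry":0,"rz":-2.34,"fingers":-1},{"x":0,"y":0,"z":0,"rx":0,"ry":0,"rz":-2.52,"fingers":-1},{"x":0,"y":0,"z":0,"rx":0,"ry":0,"rz":-2.7,"fingers":-1},{"x":0,"y":0,"z":0,"rx":0,"ry":0,"rz":-2.88,"fingers":-1},{"x":0,"y":0,"z":0,"rx":0,"ry":0,"rz":-3.05,"fingers":-1},{"x":0,"y":0,"z":0,"rx":0,"ry":0,"rz":-3.05,"fingers":-1},{"x":0,"y":0,"z":0,"rx":0,"ry":0,"rz":-3.05,"fingers":-1},{"x":0,"y":0,"z":0,"rx":0,"ry":0,"rz":-3.05,"fingers":-1}]'

```text
time_s: 12.92
tool_pos: [0.6753, 0.0126, 0.2964]
tool_rot: [-180.0, 0.0, 137.2]
force: [0.3, 0.0, -0.0]
grip_width: 0.087
grasp_force: 0.0
```

```bash
cat >> h.py <<'E'
from scipy.ndimage import map_coordinates
def rim(c,C0=(.677,.0118),z=.135,r=.05):
    "centre and radius of the neck's inner edge, from the outward dark-to-brass step nearest r along each ray"
    g=cv2.cvtColor(c["image"],cv2.COLOR_RGB2HSV)[...,2].astype(float); rs=np.arange(r-.008,r+.008,.0005); P=[];E=[]
    for a in np.radians(range(0,360,10)):
        d=np.array([np.cos(a),np.sin(a)]); uv=np.array([proj(c,[*(C0+q*d),z]) for q in rs])
        if uv.min()<1 or uv[:,1].max()>225: continue
        s=map_coordinates(g,[uv[:,1],uv[:,0]],order=1); ds=s[4:]-s[:-4]; k=ds.argmax()
        if ds[k]>25: P.append(C0+rs[k+2]*d);E.append((int(np.degrees(a).round()),round(rs[k+2]*1e3,1)))
    P=np.array(P)
    for _ in range(3):
        A=np.c_[2*P,np.ones(len(P))];x=np.linalg.lstsq(A,(P**2).sum(1),rcond=None)[0];R=np.sqrt(x[2]+x[:2]@x[:2])
        P=P[abs(np.hypot(*(P-x[:2]).T)-R)<.0015]
    print("rim",x[:2].round(4),R.round(4),len(P),E)
E
python3 - <<'E'
from h import *
print(sensors.get_obs()["qpos"].round(1),sensors.get_obs()["tool_pos"])
rim(dict(np.load("wl.npz")))
c=vision.read_camera("wrist");np.savez("wl2.npz",**c);print(-c["R"].T@c["t"])
rim(c)
to(.4688,.304,.21,149)
E
```

```text
[ 33.   29.6 -55.4  71.5  24.   90.6  28.9] [0.67526348 0.01261915 0.29644739]
rim [0.6789 0.0123] 0.0495 33 [(0, np.float64(51.5)), (10, np.float64(47.5)), (20, np.float64(52.0)), (30, np.float64(51.5)), (40, np.float64(51.5)), (50, np.float64(51.0)), (60, np.float64(51.0)), (70, np.float64(50.5)), (80, np.float64(50.0)), (90, np.float64(49.5)), (100, np.float64(49.5)), (110, np.float64(49.0)), (120, np.float64(49.0)), (130, np.float64(48.5)), (160, np.float64(48.0)), (170, np.float64(48.0)), (180, np.float64(47.5)), (190, np.float64(47.5)), (200, np.float64(47.5)), (210, np.float64(47.5)), (220, np.float64(48.0)), (230, np.float64(47.5)), (240, np.float64(48.5)), (250, np.float64(49.0)), (260, np.float64(49.0)), (270, np.float64(49.0)), (280, np.float64(48.5)), (290, np.float64(49.5)), (300, np.float64(50.0)), (310, np.float64(50.0)), (320, np.float64(50.5)), (330, np.float64(51.0)), (340, np.float64(51.5)), (350, np.float64(51.0))]
[0.6195867  0.06512189 0.45028744]
rim [0.6789 0.0124] 0.0494 36 [(0, np.float64(51.5)), (10, np.float64(51.5)), (20, np.float64(51.5)), (30, np.float64(51.5)), (40, np.float64(51.5)), (50, np.float64(51.0)), (60, np.float64(51.0)), (70, np.float64(50.5)), (80, np.float64(50.5)), (90, np.float64(49.5)), (100, np.float64(49.5)), (110, np.float64(49.0)), (120, np.float64(49.0)), (130, np.float64(48.5)), (140, np.float64(48.0)), (150, np.float64(48.0)), (160, np.float64(48.0)), (170, np.float64(47.5)), (180, np.float64(47.0)), (190, np.float64(47.5)), (200, np.float64(47.5)), (210, np.float64(47.5)), (220, np.float64(47.5)), (230, np.float64(47.5)), (240, np.float64(48.0)), (250, np.float64(48.5)), (260, np.float64(48.5)), (270, np.float64(49.0)), (280, np.float64(49.0)), (290, np.float64(49.5)), (300, np.float64(49.5)), (310, np.float64(50.0)), (320, np.float64(50.0)), (330, np.float64(50.5)), (340, np.float64(51.0)), (350, np.float64(51.0))]
shift [349.4  73.5  86.4] rz -0.206
```

Call:
drive_tool --moves '[{"x":30,"y":7,"z":0,"rx":0,"ry":0,"rz":-0.02,"fingers":-1},{"x":70,"y":15,"z":0,"rx":0,"ry":0,"rz":-0.04,"fingers":-1},{"x":110,"y":24,"z":0,"rx":0,"ry":0,"rz":-0.07,"fingers":-1},{"x":150,"y":32,"z":0,"rx":0,"ry":0,"rz":-0.09,"fingers":-1},{"x":190,"y":40,"z":0,"rx":0,"ry":0,"rz":-0.12,"fingers":-1},{"x":230,"y":48,"z":20,"rx":0,"ry":0,"rz":-0.14,"fingers":-1},{"x":270,"y":57,"z":40,"rx":0,"ry":0,"rz":-0.17,"fingers":-1},{"x":310,"y":65,"z":60,"rx":0,"ry":0,"rz":-0.19,"fingers":-1},{"x":340,"y":72,"z":80,"rx":0,"ry":0,"rz":-0.206,"fingers":-1},{"x":349,"y":73,"z":100,"rx":0,"ry":0,"rz":-0.206,"fingers":-1},{"x":349,"y":73,"z":106,"rx":0,"ry":0,"rz":-0.206,"fingers":-1},{"x":349,"y":73,"z":106,"rx":0,"ry":0,"rz":-0.206,"fingers":-1},{"x":349,"y":73,"z":106,"rx":0,"ry":0,"rz":-0.206,"fingers":-1},{"x":349,"y":73,"z":106,"rx":0,"ry":0,"rz":-0.206,"fingers":-1}]'

```text
time_s: 14.72
tool_pos: [0.4693, 0.3027, 0.1911]
tool_rot: [180.0, 0.0, 149.0]
force: [0.1, -0.6, -0.2]
grip_width: 0.0869
grasp_force: 0.0
```

```bash
python3 - <<'E'
from h import *
o=sensors.get_obs();print(o["qpos"].round(1),o["tool_pos"],o["tool_rot"])
c=vision.read_camera("wrist");np.savez("wc.npz",**c)
print("pred",proj(c,[.4688,.304,.038]),proj(c,[.4688,.304,.082]))
cv2.imwrite("pics/w4.png",c["image"][:,:,::-1])
E
```

```text
[ 19.8  19.5 -65.7  97.8  18.4  74.6   9.3] [0.46933539 0.30269648 0.19108949] [1.79954949e+02 3.11209170e-02 1.48988324e+02]
pred [252.10635844 178.43792598] [252.21594409 189.08147748]
```

View pics/w4.png

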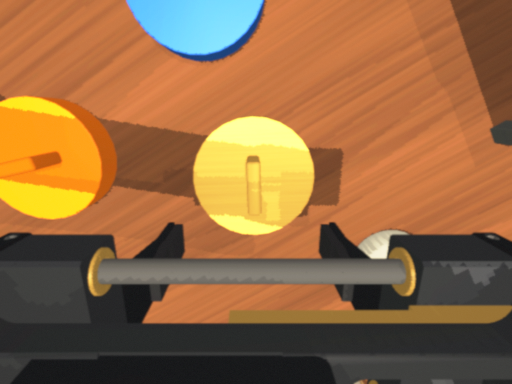

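```bash
python3 - <<'E'
from h import *
c=dict(np.load("wc.npz"));im=c["image"];hsv=cv2.cvtColor(im,cv2.COLOR_RGB2HSV)
h,s,v=[hsv[...,i].astype(int) for i in range(3)]
m=(h>20)&(h<35)&(s>80)&(v>120);m[:, :180]=0;m[:,330:]=0;m[236:]=0
m=max(blobs(m,500),key=lambda b:b[1][4])[2]
k=cv2.convexHull(max(cv2.findContours(m.astype(np.uint8),cv2.RETR_EXTERNAL,cv2.CHAIN_APPROX_NONE)[0],key=len))[:,0]
print(k.min(0),k.max(0))
P=np.array([cast(c,u,w,.038)[:2] for u,w in k if 130<w<232]);
A=np.c_[2*P,np.ones(len(P))];x=np.linalg.lstsq(A,(P**2).sum(1),rcond=None)[0];print("cap",x[:2].round(4),np.sqrt(x[2]+x[:2]@x[:2]).round(4))
g=cv2.GaussianBlur(v.astype(np.float32),(3,3),0)
L=[];R=[]
for r in range(168,208,3):
    d=np.abs(np.diff(g[r,238:272]));print(r,v[r,240:270].tolist()) if r%4==0 else 0
    i=d[:14].argmax();j=14+d[14:].argmax();L.append((238.5+i,r));R.append((238.5+j,r))
for n,Q in(("L",L),("R",R)):
    Q=np.array(Q);W=np.array([cast(c,u,w,.082)[:2] for u,w in Q]);f=np.polyfit(Q[:,1],Q[:,0],1);d=cast(c,np.polyval(f,168),168,.082)-cast(c,np.polyval(f,206),206,.082)
    print(n,Q[:,0],np.degrees(np.arctan2(d[1],d[0])).round(2),W.mean(0).round(4))
E
```

```text
[194 116] [313 234]
cap [0.4697 0.3049] 0.068
168 [254, 254, 254, 254, 253, 246, 236, 243, 249, 252, 253, 253, 254, 254, 254, 254, 254, 254, 252, 245, 246, 253, 254, 254, 254, 254, 254, 254, 254, 254]
180 [249, 249, 249, 250, 249, 247, 239, 236, 246, 251, 252, 253, 253, 254, 254, 254, 254, 254, 251, 243, 240, 248, 250, 250, 250, 250, 250, 250, 250, 250]
192 [248, 248, 248, 248, 248, 247, 241, 225, 232, 240, 244, 245, 247, 249, 250, 251, 251, 248, 244, 236, 236, 247, 252, 252, 253, 253, 253, 253, 253, 254]
204 [247, 247, 247, 247, 247, 246, 243, 233, 229, 237, 243, 245, 246, 247, 248, 248, 248, 248, 245, 239, 232, 235, 245, 247, 247, 248, 248, 251, 253, 253]
L [244.5 247.5 244.5 247.5 248.5 246.5 246.5 246.5 246.5 246.5 246.5 246.5
 246.5 246.5] 149.37 [0.4646 0.2999]
R [260.5 260.5 260.5 258.5 258.5 260.5 258.5 258.5 260.5 261.5 261.5 261.5
 261.5 261.5] 152.32 [0.4716 0.3116]
```

The cap disc is centred at (253,175), with the plate upright at columns 247 to 260, so the cap is at (0.4697, 0.3049) with a yaw of about 151°. I'll grasp it there.

Call:
drive_tool --moves '[{"x":1,"y":2,"z":30,"rx":0,"ry":0,"rz":-0.035,"fingers":-1},{"x":1,"y":2,"z":60,"rx":0,"ry":0,"rz":-0.035,"fingers":-0.6},{"x":1,"y":2,"z":90,"rx":0,"ry":0,"rz":-0.035,"fingers":-0.2},{"x":1,"y":2,"z":115,"rx":0,"ry":0,"rz":-0.035,"fingers":0},{"x":1,"y":2,"z":130,"rx":0,"ry":0,"rz":-0.035,"fingers":0},{"x":1,"y":2,"z":138,"rx":0,"ry":0,"rz":-0.035,"fingers":0},{"x":1,"y":2,"z":138,"rx":0,"ry":0,"rz":-0.035,"fingers":0.3},{"x":1,"y":2,"z":138,"rx":0,"ry":0,"rz":-0.035,"fingers":0.6},{"x":1,"y":2,"z":138,"rx":0,"ry":0,"rz":-0.035,"fingers":0.9},{"x":1,"y":2,"z":138,"rx":0,"ry":0,"rz":-0.035,"fingers":0.9},{"x":1,"y":2,"z":138,"rx":0,"ry":0,"rz":-0.035,"fingers":0.9},{"x":1,"y":2,"z":138,"rx":0,"ry":0,"rz":-0.035,"fingers":0.9}]' --force 40

```text
time_s: 16.27
tool_pos: [0.469, 0.3055, 0.053]
tool_rot: [180.0, 0.0, 151.1]
force: [-0.1, 0.2, 3.6]
grip_width: 0.0136
grasp_force: 40.0
```

Call:
drive_tool --moves '[{"x":0,"y":0,"z":-10,"rx":0,"ry":0,"rz":0,"fingers":0.9},{"x":0,"y":0,"z":-30,"rx":0,"ry":0,"rz":0,"fingers":0.9},{"x":0,"y":0,"z":-60,"rx":0,"ry":0,"rz":0,"fingers":0.9},{"x":0,"y":0,"z":-90,"rx":0,"ry":0,"rz":0,"fingers":0.9},{"x":0,"y":0,"z":-120,"rx":0,"ry":0,"rz":0,"fingers":0.9},{"x":0,"y":0,"z":-150,"rx":0,"ry":0,"rz":0,"fingers":0.9},{"x":0,"y":0,"z":-180,"rx":0,"ry":0,"rz":0,"fingers":0.9},{"x":0,"y":0,"z":-200,"rx":0,"ry":0,"rz":0,"fingers":0.9},{"x":0,"y":0,"z":-200,"rx":0,"ry":0,"rz":0,"fingers":0.9},{"x":0,"y":0,"z":-200,"rx":0,"ry":0,"rz":0,"fingers":0.9}]'

```text
time_s: 17.52
tool_pos: [0.4682, 0.3047, 0.2514]
tool_rot: [-179.9, -0.0, 151.1]
force: [1.1, -0.5, -4.4]
grip_width: 0.0138
grasp_force: 40.0
```

```bash
python3 - <<'E'
from h import *
o=sensors.get_obs();print(o["qpos"].round(1),o["force"],o["wrist_torque"],o["grip_width"],o["grasp_force"])
to(.6789,.0124,.255,146)
E
```

```text
[ 21.4  17.2 -67.8  92.8  16.1  81.   12.9] [ 1.08954355 -0.5008293  -4.35423151] [ 0.01037978 -0.12109915 -0.04455909] 0.013822464943698098 39.9915366447749
shift [-325.8 -153.9   -3.5] rz 0.089
```

Call:
drive_tool --moves '[{"x":-25,"y":-12,"z":-3,"rx":0,"ry":0,"rz":0.01,"fingers":0.9},{"x":-60,"y":-28,"z":-3,"rx":0,"ry":0,"rz":0.03,"fingers":0.9},{"x":-95,"y":-45,"z":-3,"rx":0,"ry":0,"rz":0.05,"fingers":0.9},{"x":-130,"y":-62,"z":-3,"rx":0,"ry":0,"rz":0.07,"fingers":0.9},{"x":-165,"y":-78,"z":-3,"rx":0,"ry":0,"rz":0.09,"fingers":0.9},{"x":-200,"y":-95,"z":-3,"rx":0,"ry":0,"rz":0.11,"fingers":0.9},{"x":-235,"y":-111,"z":-3,"rx":0,"ry":0,"rz":0.13,"fingers":0.9},{"x":-270,"y":-128,"z":-3,"rx":0,"ry":0,"rz":0.15,"fingers":0.9},{"x":-300,"y":-142,"z":-3,"rx":0,"ry":0,"rz":0.159,"fingers":0.9},{"x":-320,"y":-152,"z":-3,"rx":0,"ry":0,"rz":0.159,"fingers":0.9},{"x":-325,"y":-154,"z":-3,"rx":0,"ry":0,"rz":0.159,"fingers":0.9},{"x":-325,"y":-154,"z":-3,"rx":0,"ry":0,"rz":0.159,"fingers":0.9},{"x":-325,"y":-154,"z":-3,"rx":0,"ry":0,"rz":0.159,"fingers":0.9},{"x":-325,"y":-154,"z":-3,"rx":0,"ry":0,"rz":0.159,"fingers":0.9}]'

```text
time_s: 19.27
tool_pos: [0.6782, 0.0147, 0.256]
tool_rot: [180.0, 0.0, 142.1]
force: [0.2, -0.6, -3.9]
grip_width: 0.0136
grasp_force: 40.0
```

```bash
python3 - <<'E'
from h import *
o=sensors.get_obs();print(o["qpos"].round(1),o["force"],o["wrist_torque"],o["tool_rot"])
to(.6782,.013,.178,142)
c=vision.read_camera("wrist");im=c["image"];np.savez("wh.npz",**c)
# held cap: disc top at z = TCPz-.015
hsv=cv2.cvtColor(im,cv2.COLOR_RGB2HSV);h,s,v=[hsv[...,i].astype(int) for i in range(3)]
m=(h>18)&(h<35)&(s>80)&(v>100);m[226:]=0
k=max(cv2.findContours(m.astype(np.uint8),cv2.RETR_EXTERNAL,cv2.CHAIN_APPROX_NONE)[0],key=cv2.contourArea)
k=cv2.convexHull(k)[:,0];z=o["tool_pos"][2]-.015;print(k.min(0),k.max(0))
for lo,hi in((0,222),(60,215),(120,222)):
    P=np.array([cast(c,u,w,z)[:2] for u,w in k if lo<w<hi])
    A=np.c_[2*P,np.ones(len(P))];x=np.linalg.lstsq(A,(P**2).sum(1),rcond=None)[0];print("cap",x[:2].round(4),np.sqrt(x[2]+x[:2]@x[:2]).round(4),len(P),o["tool_pos"])
E
```

```text
[ 33.7  31.  -55.9  74.9  25.3  86.7  32.6] [ 0.20733281 -0.56780416 -3.90273485] [ 0.08316022 -0.17680506 -0.00590197] [1.79995815e+02 2.21408074e-02 1.42084312e+02]
shift [-1.  -1.3 78. ] rz 0.001
[150 123] [353 225]
cap [0.678  0.0157] 0.0674 29 [0.67818208 0.01471409 0.25596614]
cap [0.678  0.0157] 0.0674 29 [0.67818208 0.01471409 0.25596614]
cap [0.678  0.0157] 0.0674 29 [0.67818208 0.01471409 0.25596614]
```

Call:
drive_tool --moves '[{"x":-1.5,"y":-1.4,"z":5,"rx":0,"ry":0,"rz":0,"fingers":0.9},{"x":-1.5,"y":-1.4,"z":20,"rx":0,"ry":0,"rz":0,"fingers":0.9},{"x":-1.5,"y":-1.4,"z":35,"rx":0,"ry":0,"rz":0,"fingers":0.9},{"x":-1.5,"y":-1.4,"z":50,"rx":0,"ry":0,"rz":0,"fingers":0.9},{"x":-1.5,"y":-1.4,"z":60,"rx":0,"ry":0,"rz":0,"fingers":0.9},{"x":-1.5,"y":-1.4,"z":62,"rx":0,"ry":0,"rz":0,"fingers":0.9},{"x":-1.5,"y":-1.4,"z":62,"rx":0,"ry":0,"rz":0,"fingers":0.9},{"x":-1.5,"y":-1.4,"z":62,"rx":0,"ry":0,"rz":0,"fingers":0.9}]'

```text
time_s: 20.32
tool_pos: [0.6793, 0.0115, 0.1943]
tool_rot: [180.0, 0.1, 142.0]
force: [0.4, -0.4, -3.0]
grip_width: 0.0133
grasp_force: 40.0
```

Call:
drive_tool --moves '[{"x":0.7,"y":0.4,"z":2,"rx":0,"ry":0,"rz":0,"fingers":0.9},{"x":0.7,"y":0.4,"z":4,"rx":0,"ry":0,"rz":0,"fingers":0.9},{"x":0.7,"y":0.4,"z":6,"rx":0,"ry":0,"rz":0,"fingers":0.9},{"x":0.7,"y":0.4,"z":8,"rx":0,"ry":0,"rz":0,"fingers":0.9},{"x":0.7,"y":0.4,"z":10,"rx":0,"ry":0,"rz":0,"fingers":0.9},{"x":0.7,"y":0.4,"z":12,"rx":0,"ry":0,"rz":0,"fingers":0.9},{"x":0.7,"y":0.4,"z":14,"rx":0,"ry":0,"rz":0,"fingers":0.9},{"x":0.7,"y":0.4,"z":15,"rx":0,"ry":0,"rz":0,"fingers":0.9},{"x":0.7,"y":0.4,"z":15,"rx":0,"ry":0,"rz":0,"fingers":0.9}]'

```text
time_s: 21.45
tool_pos: [0.6786, 0.012, 0.1784]
tool_rot: [-180.0, -0.0, 142.0]
force: [-0.3, 0.0, -4.5]
grip_width: 0.0134
grasp_force: 40.0
```

No contact yet, and no jam. I'll press down a little more.

Call:
drive_tool --moves '[{"x":0,"y":0,"z":1,"rx":0,"ry":0,"rz":0,"fingers":0.9},{"x":0,"y":0,"z":2,"rx":0,"ry":0,"rz":0,"fingers":0.9},{"x":0,"y":0,"z":2,"rx":0,"ry":0,"rz":0,"fingers":0.9},{"x":0,"y":0,"z":2,"rx":0,"ry":0,"rz":0,"fingers":0.9}]'

```text
time_s: 21.95
tool_pos: [0.6789, 0.0121, 0.1778]
tool_rot: [180.0, 0.1, 142.0]
force: [-2.4, -0.3, 6.1]
grip_width: 0.0136
grasp_force: 40.0
```

Call:
drive_tool --moves '[{"x":0,"y":0,"z":-0.5,"rx":0,"ry":0,"rz":-0.08,"fingers":0.9},{"x":0,"y":0,"z":-0.5,"rx":0,"ry":0,"rz":-0.16,"fingers":0.9},{"x":0,"y":0,"z":-0.5,"rx":0,"ry":0,"rz":-0.24,"fingers":0.9},{"x":0,"y":0,"z":-0.5,"rx":0,"ry":0,"rz":-0.32,"fingers":0.9},{"x":0,"y":0,"z":-0.5,"rx":0,"ry":0,"rz":-0.4,"fingers":0.9},{"x":0,"y":0,"z":-0.5,"rx":0,"ry":0,"rz":-0.48,"fingers":0.9},{"x":0,"y":0,"z":-0.5,"rx":0,"ry":0,"rz":-0.56,"fingers":0.9},{"x":0,"y":0,"z":-0.5,"rx":0,"ry":0,"rz":-0.64,"fingers":0.9},{"x":0,"y":0,"z":-0.5,"rx":0,"ry":0,"rz":-0.7,"fingers":0.9},{"x":0,"y":0,"z":-0.5,"rx":0,"ry":0,"rz":-0.74,"fingers":0.9},{"x":0,"y":0,"z":-0.5,"rx":0,"ry":0,"rz":-0.755,"fingers":0.9},{"x":0,"y":0,"z":-0.5,"rx":0,"ry":0,"rz":-0.755,"fingers":0.9}]'

```text
time_s: 23.45
tool_pos: [0.6786, 0.012, 0.1768]
tool_rot: [180.0, -0.0, -174.8]
force: [-0.8, 0.7, -3.9]
grip_width: 0.0139
grasp_force: 40.0
```

```bash
python3 - <<'E'
from h import *
o=sensors.get_obs();print(o["qpos"].round(1),o["force"],o["wrist_torque"],o["tool_rot"])
to(.6789,.0124,.162,185.4)
E
```

```text
[ 38.3  37.4 -62.7  81.   33.1  81.3  70.9] [-0.82832088  0.74337167 -3.89614514] [ 0.07761748 -0.11579287 -0.05372245] [ 1.79996039e+02 -8.62102399e-03 -1.74793995e+02]
shift [-0.3  0.3 14.8] rz -0.003
```

Call:
drive_tool --moves '[{"x":0,"y":0,"z":2,"rx":0,"ry":0,"rz":0,"fingers":0.9},{"x":0,"y":0,"z":4,"rx":0,"ry":0,"rz":0,"fingers":0.9},{"x":0,"y":0,"z":6,"rx":0,"ry":0,"rz":0,"fingers":0.9},{"x":0,"y":0,"z":8,"rx":0,"ry":0,"rz":0,"fingers":0.9},{"x":0,"y":0,"z":10,"rx":0,"ry":0,"rz":0,"fingers":0.9},{"x":0,"y":0,"z":12,"rx":0,"ry":0,"rz":0,"fingers":0.9},{"x":0,"y":0,"z":13,"rx":0,"ry":0,"rz":0,"fingers":0.9},{"x":0,"y":0,"z":14,"rx":0,"ry":0,"rz":0,"fingers":0.9},{"x":0,"y":0,"z":15,"rx":0,"ry":0,"rz":0,"fingers":0.9},{"x":0,"y":0,"z":15,"rx":0,"ry":0,"rz":0,"fingers":0.9}]'

```text
time_s: 24.7
tool_pos: [0.6787, 0.0121, 0.1621]
tool_rot: [-180.0, 0.0, -174.8]
force: [-0.0, -0.7, -3.0]
grip_width: 0.0134
grasp_force: 40.0
```

Call:
drive_tool --moves '[{"x":0,"y":0,"z":0,"rx":0,"ry":0,"rz":0.08,"fingers":0.9},{"x":0,"y":0,"z":0,"rx":0,"ry":0,"rz":0.16,"fingers":0.9},{"x":0,"y":0,"z":0.4,"rx":0,"ry":0,"rz":0.24,"fingers":0.9},{"x":0,"y":0,"z":0.8,"rx":0,"ry":0,"rz":0.32,"fingers":0.9},{"x":0,"y":0,"z":1.2,"rx":0,"ry":0,"rz":0.4,"fingers":0.9},{"x":0,"y":0,"z":1.6,"rx":0,"ry":0,"rz":0.48,"fingers":0.9},{"x":0,"y":0,"z":2.0,"rx":0,"ry":0,"rz":0.56,"fingers":0.9},{"x":0,"y":0,"z":2.4,"rx":0,"ry":0,"rz":0.64,"fingers":0.9},{"x":0,"y":0,"z":2.8,"rx":0,"ry":0,"rz":0.7,"fingers":0.9},{"x":0,"y":0,"z":2.8,"rx":0,"ry":0,"rz":0.7,"fingers":0.9}]'

```text
time_s: 25.95
tool_pos: [0.6786, 0.0122, 0.1593]
tool_rot: [-180.0, 0.0, 145.2]
force: [-0.4, -0.4, -2.6]
grip_width: 0.0141
grasp_force: 40.0
```

```bash
python3 - <<'E'
from h import *
o=sensors.get_obs();print(o["qpos"].round(1),o["force"],o["wrist_torque"],o["tool_rot"])
to(.6789,.0124,.156,113.4)
E
```

```text
[ 34.3  34.5 -54.6  82.4  28.2  77.6  33.7] [-0.36229965 -0.35008807 -2.58775547] [-0.00583406 -0.13408911 -0.03198553] [-1.79989898e+02  8.53929988e-03  1.45171285e+02]
shift [-0.1  0.4  3.3] rz 0.555
```

Turning freely, and the pins are in the channel. I'll go on to the stop.

Call:
drive_tool --moves '[{"x":0,"y":0,"z":0.5,"rx":0,"ry":0,"rz":0.08,"fingers":0.9},{"x":0,"y":0,"z":1.0,"rx":0,"ry":0,"rz":0.16,"fingers":0.9},{"x":0,"y":0,"z":1.5,"rx":0,"ry":0,"rz":0.24,"fingers":0.9},{"x":0,"y":0,"z":2.0,"rx":0,"ry":0,"rz":0.32,"fingers":0.9},{"x":0,"y":0,"z":2.4,"rx":0,"ry":0,"rz":0.4,"fingers":0.9},{"x":0,"y":0,"z":2.8,"rx":0,"ry":0,"rz":0.46,"fingers":0.9},{"x":0,"y":0,"z":3.2,"rx":0,"ry":0,"rz":0.52,"fingers":0.9},{"x":0,"y":0,"z":3.4,"rx":0,"ry":0,"rz":0.555,"fingers":0.9},{"x":0,"y":0,"z":3.4,"rx":0,"ry":0,"rz":0.58,"fingers":0.9},{"x":0,"y":0,"z":3.4,"rx":0,"ry":0,"rz":0.58,"fingers":0.9},{"x":0,"y":0,"z":3.4,"rx":0,"ry":0,"rz":0.58,"fingers":0.9}]'

```text
time_s: 27.32
tool_pos: [0.6779, 0.0122, 0.1562]
tool_rot: [-179.9, 0.0, 112.0]
force: [-5.4, -1.3, 1.9]
grip_width: 0.014
grasp_force: 40.8
```

```bash
python3 - <<'E'
from h import *
o=sensors.get_obs();print(o["force"],o["wrist_torque"],o["tool_rot"],o["tool_pos"])
E
```

```text
[-5.38187309 -1.29061177  1.86736025] [-0.28611269  1.02883669  0.82442851] [-1.79905528e+02  1.10280907e-02  1.12002066e+02] [0.67788312 0.01215278 0.15617787]
```

Call:
drive_tool --moves '[{"x":0,"y":0,"z":0,"rx":0,"ry":0,"rz":-0.01,"fingers":0.9},{"x":0,"y":0,"z":0,"rx":0,"ry":0,"rz":-0.01,"fingers":0.5},{"x":0,"y":0,"z":0,"rx":0,"ry":0,"rz":-0.01,"fingers":0.2},{"x":0,"y":0,"z":0,"rx":0,"ry":0,"rz":-0.01,"fingers":0},{"x":0,"y":0,"z":0,"rx":0,"ry":0,"rz":-0.01,"fingers":0},{"x":0,"y":0,"z":-20,"rx":0,"ry":0,"rz":-0.01,"fingers":0},{"x":0,"y":0,"z":-50,"rx":0,"ry":0,"rz":-0.01,"fingers":0},{"x":0,"y":0,"z":-90,"rx":0,"ry":0,"rz":-0.01,"fingers":-1},{"x":0,"y":0,"z":-130,"rx":0,"ry":0,"rz":-0.01,"fingers":-1},{"x":0,"y":0,"z":-140,"rx":0,"ry":0,"rz":-0.01,"fingers":-1},{"x":0,"y":0,"z":-140,"rx":0,"ry":0,"rz":-0.01,"fingers":-1},{"x":0,"y":0,"z":-140,"rx":0,"ry":0,"rz":-0.01,"fingers":-1}]'

```text
time_s: 28.82
tool_pos: [0.6781, 0.0118, 0.2944]
tool_rot: [-179.9, -0.0, 112.5]
force: [0.5, -0.0, 0.4]
grip_width: 0.0832
grasp_force: 0.0
```

```bash
python3 - <<'E'
from h import *
c=vision.read_camera("wrist")
cv2.imwrite("pics/w5.png",c["image"][:,:,::-1])
for z in(.141,.147,.163):
    hsv=cv2.cvtColor(c["image"],cv2.COLOR_RGB2HSV);h,s,v=[hsv[...,i].astype(int) for i in range(3)]
    m=(h>18)&(h<35)&(s>80)&(v>100);m[226:]=0;m[:,:150]=0;m[:,360:]=0
    k=cv2.convexHull(max(cv2.findContours(m.astype(np.uint8),cv2.RETR_EXTERNAL,cv2.CHAIN_APPROX_NONE)[0],key=cv2.contourArea))[:,0]
    P=np.array([cast(c,u,w,z)[:2] for u,w in k if w<222])
    A=np.c_[2*P,np.ones(len(P))];x=np.linalg.lstsq(A,(P**2).sum(1),rcond=None)[0];print(z,x[:2].round(4),np.sqrt(x[2]+x[:2]@x[:2]).round(4))
E
```

```text
0.141 [0.6789 0.0124] 0.0678
0.147 [0.6784 0.0138] 0.0665
0.163 [0.6769 0.0175] 0.063
```

View pics/w5.png

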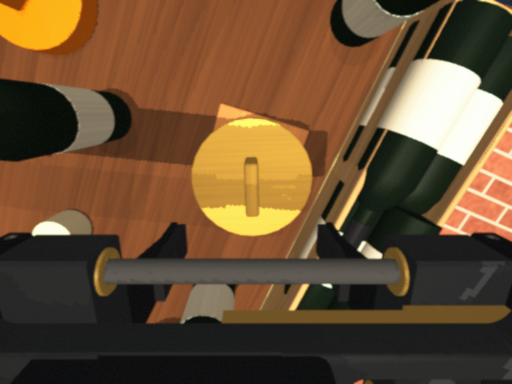

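The cap sits level and centred at (252,177), which gives (0.6789, 0.0124) at home height. The plate is still at the stop angle and the gripper is clear, so I'll hand in.

```bash
python3 -c "
from cell import workorder
print(workorder.sign_off())"
```

```text
the job is handed in; nothing more can be done
None
```

The candle is standing in the lantern, the cap is screwed home against the stop and let go, and I handed the job in at about 29 s of the 72 s allowed; sign-off returned no verdict.

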